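# Seat the hood lamp's glass cover on its three-point mount

### The job

The cleaned glass cover of the cooker-hood lamp lies on the cork coaster. Pick it up by its black grip bar, set it centred in the lamp head that stands face up on the counter, and press it gently straight down past the three spring catches until it is fully home, bearing on all three red rest pads so that it cannot rock; then let go. Never push the glass into the lamp with more than about 25 N, and do not disturb the saucers, chopstick holder or slotted spoon.

Things in the scene. Friction and masses are not known exactly. Their poses are not given: they have to be found in the camera images.
- lens: the glass cover: a pale blue glass in an aluminium rim, a flat disc 72 mm wide and 8 mm thick, about 90 g, with a black upright grip bar across the middle of its top, 40 mm long (its own x), 12 mm thick (its own y), rising 42 mm above the disc (top 50 mm above the underside). Origin: centre of the underside; z up. It may sit in the lamp at any yaw
- grip (a point): the middle of the grip bar, 40 mm above the lens's underside: a good place to pinch it across its 12 mm thickness (fingers closing along the lens's y)
- coaster: round cork coaster, 116 mm in diameter, 6 mm thick, fixed; the lens starts flat on it. Origin: centre of the underside
- lamp: grey lamp head, face up, fixed: a round bell 128 mm wide, 45 mm high, with a short dark stub at its side (+x). On a screw collar in its face is an aluminium seat disc 116 mm wide with three red round-topped rest pads (31 mm from the centre, 120 degrees apart, 6 mm above the disc) and three dark catch housings (45 to 58 mm from the centre, 24.5 mm above the disc). Origin: centre of the bell's underside
- lamp_face (a point): centre of the top of the bell, 45 mm above the counter, on the axis of the seat; z up. The seat's height was set by hand and is not measured: its disc stands 2 to 32 mm above this point, so a fully seated lens has its underside anywhere from 53 to 83 mm above the counter. It must be felt. Pads are rigid and slick
- lamp_catch (a point): below one of the three catches, at bell-top height, 38.5 mm from the axis. From each housing a 12 mm brass spring ball sticks inwards, to 32.5 mm from the axis. The lens lands on the balls with its underside about 16 mm above its final height; 8 to 18 N straight down pushes it past them, it moves on easily, and the balls spring over its rim and hold it on the pads
- saucer0: celadon saucer, 110 mm in diameter, 20 mm high, loose; leave alone. Origin: centre of the underside
- saucer1: another celadon saucer of the same size, loose; leave alone. Origin: centre of the underside
- holder: clear acrylic chopstick holder, 70 by 70 by 110 mm, with chopsticks standing to 215 mm, loose; leave alone. Origin: centre of the underside
- spoon: steel slotted spoon lying flat, 260 mm long, 8 mm thick, loose; leave alone. Origin: on its underside, near the middle
Mind the look-alikes: they are no part of the job. What is meant by the lens is not green or yellow, and is the smaller of those in its own colour.

How it is judged:
By the outcome, as a careful person would: the job done as asked, in the order asked, and still so for the second after the job is handed in, with the robot touching nothing.
It also fails if it takes over 54 s, if anything falls off the work surface, if the arm or the gripper's body presses on something with over 40 N, if the wrist force passes 120 N, or if a joint passes its speed limit or range.

### The arm

A 6-joint arm with a two-finger parallel gripper is mounted at the origin on the work surface. World frame = base frame: x ahead of the robot, y to its left, z up, the work surface at z = 0. Lengths are in m, angles in rad, forces in N, time in s.
With the tool pointing down it reaches from about 0.15 to 0.775 m from the base axis. Payload 6.1 kg.
Tool frame: the origin (TCP) lies at the very end of the fingers, on their centre line; the grasp point (between the pads) lies 19 mm behind it; z points along the fingers, y is the line along which they close (so a half turn about z gives the same grasp; the last joint's range is limited). The gripper opens to 85 mm and grips with 20 to 120 N. Pads are 22 mm wide; open, the fingers measure 114 mm over their backs; the gripper's body (76 mm by 85 mm) begins 54 mm behind the grasp point. The pads swing forward as they close: fully open they stand 13 mm farther back than shut.
Start: joints at [1.316, 0.126, -0.04, 1.405, 0, 1.571], TCP at [0.132, 0.508, 0.231] pointing down, gripper open.
Joint ranges: [-2.72, 2.72], [-0.95, 1.95], [-1.27, 1.35], [-1.78, 2.02], [-1.46, 1.47], [-3.14, 3.14]. Speed limits (rad/s): [2.39, 2.39, 3.01, 3.14, 3.14, 3.14].

### API

Orientations are given as a rotation vector (axis times angle).
In Python, from bench import arm gives the robot as it stands.
- The arm moves only by the tool jog_arm, never from a script. Its argument "plan" is a list of rows, each a list of 3 entries, a list of its own where there are three numbers: the shift along the tool's x, y, z in m, then the turn, a rotation vector about the tool's x, y, z in rad, then the opening, from -1 (shut) to 1 (fully open). A call has 1 to 12 rows; each row shifts and turns the commanded pose from where the row before left it, along the tool's axes as they then stand; what a row does not reach is not made up. A row lasts 1/10 s, in which the tool goes at most 50 mm and 8.59 degrees, less where a joint would pass 70% of its speed; a pose out of reach is approached as far as the arm can. A call with a gripper value outside its range is refused whole. The fingers move at their own pace and stop on an object; the grip force is fixed at half the most. Time passes only in rows, so rows that do not move let the fingers close. It gives the time, the measured TCP pose, the force, the opening and the grip force at its end, in the units of the state.
- arm.read_state(): the state, without advancing time (a new reading comes with each control period).
- arm.snapshot(name): name is "scene" or "top" or "wrist"; returns the picture (480x640x3 uint8, red, green, blue); there is no depth.
- arm.camera_info(name): a dict with "fx", "fy", "cx", "cy" (pixels), "k1" (the pictures are not rectified: a ray, as slopes to the right and down, at radius r is drawn at 1 + k1 r^2 times it, then the intrinsics apply), "R" (3x3) and "t" (3): a world point X has camera coordinates R X + t. Camera axes: x right, y down, z forward; pixel columns grow to the right and rows downward; lengths in m; the calibration is good to about 2 mm. A picture is of the moment at which its call begins: read the wrist's pose just before it. camera_info takes no time and is no camera call; for the wrist camera it gives the pose at the moment of the call.
- arm.job_done(): hands the job in; it is judged then, once.
The state is a dict: "t": time; "joint_positions": joint angles; "joint_vel": joint speeds; "tau": joint torques, N m; "ee_pos": TCP position; "orientation": TCP orientation; "wrist_force": force on the tool from outside, world axes, zero at the start; "ft_torque": the same for the moment, N m; "width": finger opening in m; "grip_force": force on a finger pad.
Only numpy, scipy, OpenCV 4.12 (cv2) and the standard library are available. Lean on these libraries where they do the work, as an engineer would, in place of code of your own. Each camera call takes 0.05 s, during which the arm holds its last target. There are 200 camera calls.

## Working session

There is one attempt and no reset: what is moved stays moved. The work goes in short steps, Python scripts to look and compute and a tool call to move; the robot and the scene stay as the last step left them, time stands still between calls to the robot, and variables do not carry over. Pictures are saved under pics/ and viewed, at most 10 in all, crops included, and the job is handed in when it is done.

Besides the shell and the picture viewer there is one more tool, called after ">>>" in YAML: its name, and indented under it one key for each argument. jog_arm: Moves the arm, as the interface text tells. Its arguments: {"type":"object","properties":{"plan":{"type":"array","items":{"type":"array"}}},"required":["plan"]}

```bash
mkdir -p pics; cat > h.py <<'E'
import numpy as np, cv2
from bench import arm
def snap(n,f):
    s=arm.read_state(); ci=arm.camera_info(n); im=arm.snapshot(n); cv2.imwrite('pics/'+f,im[:,:,::-1]); np.save('pics/'+f+'.npy',ci,allow_pickle=True); return im,ci,s
def world(ci,u,v,z):
    k=ci['k1']; d=np.array([(u-ci['cx'])/ci['fx'],(v-ci['cy'])/ci['fy']]); p=d.copy()
    for _ in range(20): p=d/(1+k*(p@p))
    R=np.array(ci['R']);t=np.array(ci['t']); o=-R.T@t; w=R.T@np.array([p[0],p[1],1]); return o+w*(z-o[2])/w[2]
def load(f): return np.load('pics/'+f+'.npy',allow_pickle=True).item()
E
python3 -c "
from h import *
print(arm.read_state())
for n in ('scene','top'):
    _,c,_=snap(n,n+'0.png'); print(c)
"
```

```text
{'t': 0.0, 'joint_positions': array([ 1.31597793e+00,  1.26382351e-01, -4.06320148e-02,  1.40541075e+00,
       -4.68246606e-05,  1.57078372e+00]), 'joint_vel': array([ 6.38342850e-05,  3.86915638e-04,  4.13613039e-04, -1.93612428e-04,
        1.21814940e-03, -2.08007144e-03]), 'tau': array([ 2.27247016e-03, -4.35911143e+01,  3.52927208e+01,  1.74770941e-02,
        5.27525765e-05,  8.89119690e-06]), 'ee_pos': array([0.13224327, 0.50763417, 0.23051626]), 'orientation': array([-3.99145514e-01, -3.11597050e+00,  2.54696575e-03]), 'wrist_force': array([ 0.00679645, -0.21260762,  1.49124106]), 'ft_torque': array([-0.04014535, -0.03007038,  0.03148689]), 'grip_force': 0.0, 'width': 0.08554318564015206}
{'fx': 583.702617091684, 'fy': 583.702617091684, 'cx': 320.19910816096655, 'cy': 237.14341479204393, 'k1': -0.1436163282572711, 'R': array([[-0.39907412,  0.91671378,  0.01938302],
       [ 0.53717357,  0.25087568, -0.80529867],
       [-0.74309112, -0.31096181, -0.5925524 ]]), 't': array([ 0.24986356, -0.26694069,  1.66694095])}
{'fx': 529.4029912651838, 'fy': 529.4029912651838, 'cx': 322.41231313545154, 'cy': 240.7379294541597, 'k1': 0.04397260631184035, 'R': array([[-1.14019496e-02, -9.99934926e-01, -3.73011423e-04],
       [-9.91046727e-01,  1.13502259e-02, -1.33032167e-01],
       [ 1.33027744e-01, -1.14715431e-03, -9.91111650e-01]]), 't': array([-0.03240261,  0.59900273,  1.29761337])}
```

View pics/top0.png

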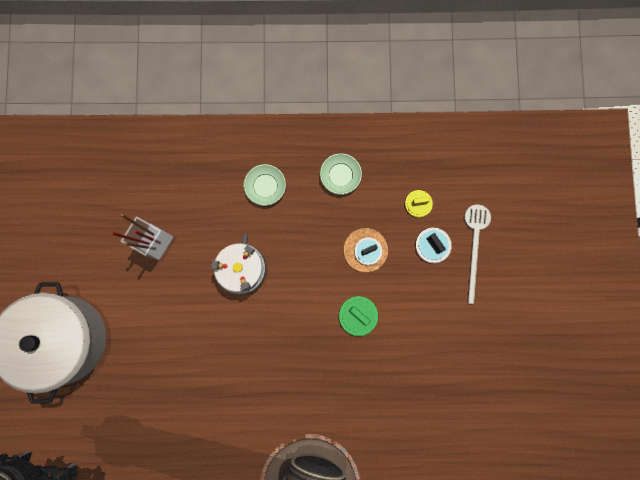

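View pics/scene0.png

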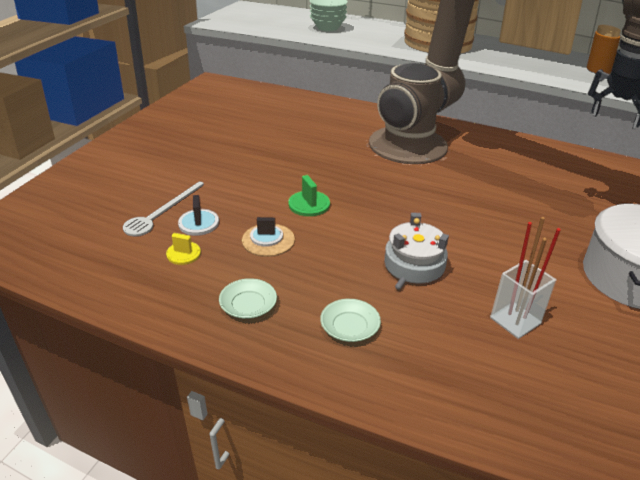

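The top view shows the lens on the coaster at about (368,250) and the lamp at about (239,268), with its stub at (246,239). The larger blue decoy is at (434,245). I'll enlarge both.

```bash
python3 -c "
from h import *
im=cv2.imread('pics/top0.png')
a=cv2.resize(im[220:280,338:398],None,fx=6.5,fy=6.5,interpolation=cv2.INTER_CUBIC);b=cv2.resize(im[230:300,204:274],(390,390),interpolation=cv2.INTER_CUBIC)
cv2.imwrite('pics/crop.png',np.hstack([a,b]))
c=load('top0.png')
print(world(c,366,250,.006),world(c,368,251,.014),world(c,362,252,.056),world(c,378,247,.056),world(c,239,269,.07))
"
```

```text
[ 0.57771741 -0.15165626  0.006     ] [ 0.57415023 -0.15606135  0.014     ] [ 0.56704603 -0.13740676  0.056     ] [ 0.57912489 -0.17750343  0.056     ] [0.52707407 0.16586157 0.07      ]
```

View pics/crop.png

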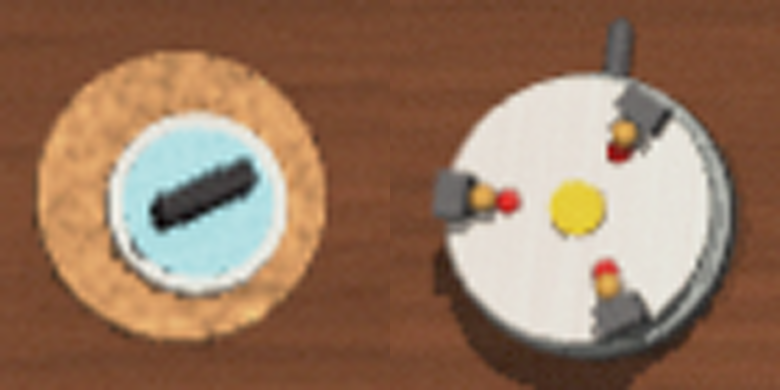

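>>> jog_arm:
  plan:
    - [[-0.03,-0.0266,0],[0,0,0],1]
    - [[-0.03,-0.0266,0],[0,0,0],1]
    - [[-0.03,-0.0266,0],[0,0,0],1]
    - [[-0.03,-0.0266,0],[0,0,0],1]
    - [[-0.03,-0.0266,0],[0,0,0],1]
    - [[-0.03,-0.0266,0],[0,0,0],1]
    - [[-0.03,-0.0266,0],[0,0,0],1]
    - [[-0.03,-0.0266,0],[0,0,0],1]
    - [[-0.03,-0.0266,0],[0,0,0],1]
    - [[-0.03,-0.0266,0],[0,0,0],1]

```text
t: 1.1
ee_pos: [0.356, 0.1734, 0.2311]
orientation: [-0.399, -3.116, 0.0]
wrist_force: [0.1, 0.3, 0.7]
width: 0.0855
grip_force: 0.0
```

>>> jog_arm:
  plan:
    - [[-0.03,-0.0266,0],[0,0,0],1]
    - [[-0.03,-0.0266,0],[0,0,0],1]
    - [[-0.03,-0.0266,0],[0,0,0],1]
    - [[-0.03,-0.0266,0],[0,0,0],1]
    - [[-0.03,-0.0266,0],[0,0,0],1]
    - [[-0.03,-0.0266,0],[0,0,0],1]
    - [[-0.03,-0.0266,0],[0,0,0],1]
    - [[-0.03,-0.0266,0],[0,0,0],1]
    - [[-0.03,-0.0266,0],[0,0,0],1]
    - [[-0.03,-0.0266,0],[0,0,0],1]

```text
t: 2.1
ee_pos: [0.5794, -0.1595, 0.2308]
orientation: [-0.4, -3.115, -0.0]
wrist_force: [1.1, 0.6, 0.6]
width: 0.0854
grip_force: 0.0
```

>>> jog_arm:
  plan:
    - [[0,0,0],[0,0,0.128],1]
    - [[0,0,0],[0,0,0.128],1]
    - [[0,0,0],[0,0,0.128],1]
    - [[0,0,0],[0,0,0.128],1]
    - [[0,0,0],[0,0,0.128],1]
    - [[0,0,0],[0,0,0.128],1]
    - [[0,0,0],[0,0,0.128],1]
    - [[0,0,0],[0,0,0.128],1]
    - [[0,0,0],[0,0,0],1]
    - [[0,0,0],[0,0,0],1]

```text
t: 3.1
ee_pos: [0.5787, -0.158, 0.2309]
orientation: [-1.87, -2.523, 0.0]
wrist_force: [-0.7, -0.3, -0.6]
width: 0.0853
grip_force: 0.0
```

```bash
python3 -c "
from h import *
_,c,s=snap('wrist','w1.png'); print(s,c)
"
```

```text
{'t': 3.1, 'joint_positions': array([-2.66497481e-01,  2.71178084e-01,  1.38176180e-01,  1.43848277e+00,
       -3.56719773e-05,  1.00930358e+00]), 'joint_vel': array([-3.64029010e-04, -2.44464894e-03,  2.23764344e-03,  4.75529729e-05,
       -6.58086682e-05,  3.80185400e-03]), 'tau': array([-2.03106065e-03, -5.28972316e+01,  3.52646577e+01,  8.98241502e-03,
       -1.47506312e-04,  7.17966794e-02]), 'ee_pos': array([ 0.57873421, -0.15800015,  0.23093114]), 'orientation': array([-1.87047603e+00, -2.52328660e+00,  4.44533448e-04]), 'wrist_force': array([-0.69071896, -0.3233868 , -0.58192424]), 'ft_torque': array([-0.01409794, -0.00775137, -0.00654451]), 'grip_force': 0.0, 'width': 0.08533252978876525} {'fx': 355.0669790713494, 'fy': 355.0669790713494, 'cx': 311.6494787780531, 'cy': 232.4131783783093, 'k1': -0.0688346596909773, 'R': array([[ 0.95678126,  0.29080187, -0.00197013],
       [ 0.27855084, -0.91448533,  0.29347233],
       [ 0.08354065, -0.28133761, -0.95596554]]), 't': array([-0.50637436, -0.34355453,  0.28589623])}
```

View pics/w1.png

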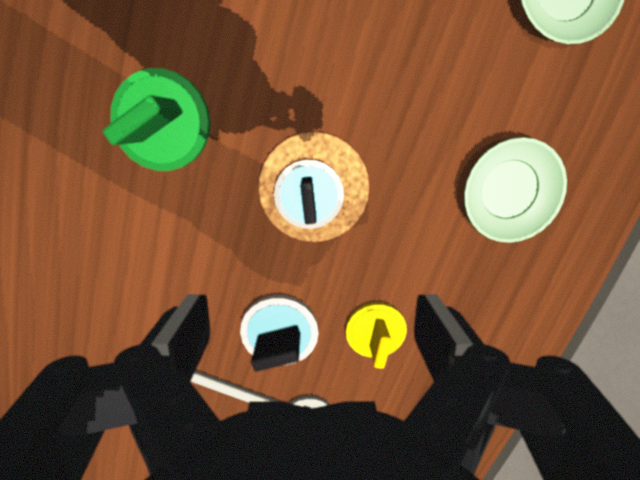

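The wrist view shows the lens at about (309,194), the bar running from (307,179) to (309,222), and the fingers at the bottom. I'll enlarge it.

```bash
python3 -c "
from h import *
im=cv2.imread('pics/w1.png')
cv2.imwrite('pics/crop2.png',cv2.resize(im[150:240,260:370],None,fx=6,fy=6,interpolation=cv2.INTER_CUBIC))
"
```

```text
(no output)
```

View pics/crop2.png

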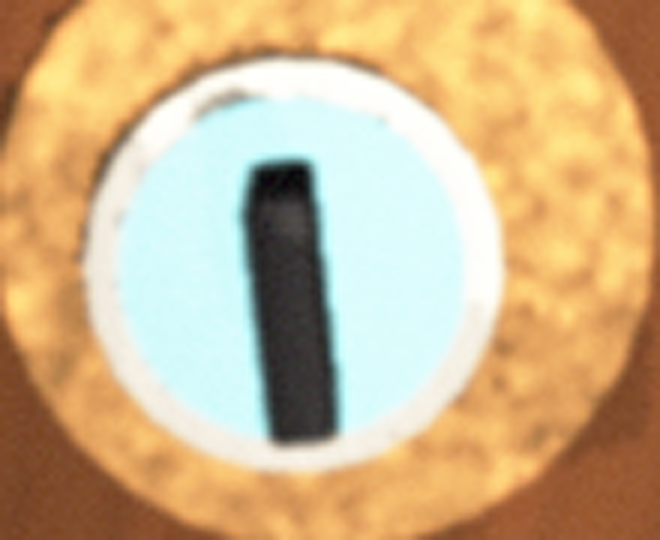

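```bash
python3 -c "
from h import *
c=load('w1.png');f=lambda x,y,z:world(c,260+x/6,150+y/6,z)
a=f(281,210,.056);b=f(304,438,.056);print(f(293,264,.014),a,b,(a+b)/2,np.linalg.norm(a-b),np.degrees(np.arctan2(*(a-b)[[1,0]])))
from scipy.spatial.transform import Rotation as Ro
s=arm.read_state();M=Ro.from_rotvec(s['orientation']).as_matrix();print(M, np.degrees(np.arctan2(M[1,0],M[0,0])))
print(M.T@(f(293,264,.014)-s['ee_pos']),M.T@((a+b)/2-s['ee_pos']))
"
```

```text
[ 0.57295066 -0.15361884  0.014     ] [ 0.56691615 -0.13843755  0.056     ] [ 0.58049156 -0.17135256  0.056     ] [ 0.57370385 -0.15489506  0.056     ] 0.03560463189455127 112.41313427267681
[[-2.90404687e-01  9.56903800e-01 -4.85052000e-04]
 [ 9.56903879e-01  2.90404790e-01  1.56148204e-04]
 [ 2.90280234e-04 -4.18801971e-04 -9.99999870e-01]] 106.8821863380622
[ 0.00580733 -0.00421917  0.21701873] [ 0.00437958 -0.00388665  0.17501817]
```

>>> jog_arm:
  plan:
    - [[0.005,-0.004,0],[0,0,-0.085],1]
    - [[0,0,0.03],[0,0,0],1]
    - [[0,0,0.03],[0,0,0],1]
    - [[0,0,0.03],[0,0,0],1]
    - [[0,0,0.03],[0,0,0],1]
    - [[0,0,0.03],[0,0,0],1]
    - [[0,0,0.03],[0,0,0],0.5]
    - [[0,0,0.02],[0,0,0],0.5]
    - [[0,0,0.004],[0,0,0],0.5]
    - [[0,0,0],[0,0,0],0.5]

```text
t: 4.15
ee_pos: [0.5732, -0.1543, 0.0269]
orientation: [-1.764, -2.598, 0.001]
wrist_force: [0.6, 0.1, 0.4]
width: 0.0639
grip_force: 0.0
```

>>> jog_arm:
  plan:
    - [[0,0,0],[0,0,0],0]
    - [[0,0,0],[0,0,0],-0.3]
    - [[0,0,0],[0,0,0],-0.5]
    - [[0,0,0],[0,0,0],-1]
    - [[0,0,0],[0,0,0],-1]
    - [[0,0,0],[0,0,0],-1]
    - [[0,0,0],[0,0,0],-1]
    - [[0,0,0],[0,0,0],-1]

```text
t: 4.95
ee_pos: [0.5743, -0.1546, 0.0284]
orientation: [1.765, 2.597, 0.001]
wrist_force: [0.0, 0.6, 4.9]
width: 0.0111
grip_force: 60.1
```

```bash
python3 -c "
from h import *
s=arm.read_state();print(s)
"
```

```text
{'t': 4.95, 'joint_positions': array([-2.62898456e-01,  3.26217855e-01, -2.39834854e-01,  1.00276875e+00,
       -1.16036492e-05,  9.30763484e-01]), 'joint_vel': array([ 0.00060455, -0.00081836,  0.00139344,  0.00113639,  0.00164708,
        0.00028878]), 'tau': array([-7.78428675e-02, -5.03745067e+01,  3.03330159e+01, -1.62084159e-01,
        5.59834036e-03,  3.54230613e-02]), 'ee_pos': array([ 0.57434029, -0.15457433,  0.02837738]), 'orientation': array([1.76460005e+00, 2.59693023e+00, 9.98939069e-04]), 'wrist_force': array([5.35007499e-04, 6.46449608e-01, 4.93162519e+00]), 'ft_torque': array([0.02830849, 0.10437837, 0.05435509]), 'grip_force': 60.133323669433594, 'width': 0.011137387221165048}
```

>>> jog_arm:
  plan:
    - [[0,0,-0.01],[0,0,0],-1]
    - [[0,0,-0.03],[0,0,0],-1]
    - [[0,0,-0.04],[0,0,0],-1]
    - [[0,0,-0.04],[0,0,0],-1]
    - [[0,0,-0.04],[0,0,0],-1]
    - [[0,0,-0.04],[0,0,0],-1]
    - [[0,0,-0.02],[0,0,0],-1]

```text
t: 5.65
ee_pos: [0.574, -0.1545, 0.2516]
orientation: [1.764, 2.595, 0.002]
wrist_force: [0.5, -0.4, -1.3]
width: 0.0111
grip_force: 59.3
```

>>> jog_arm:
  plan:
    - [[0.0157,0.0037,0],[0,0,0],-1]
    - [[0.0315,0.0075,0],[0,0,0],-1]
    - [[0.0315,0.0075,0],[0,0,0],-1]
    - [[0.0315,0.0075,0],[0,0,0],-1]
    - [[0.0315,0.0075,0],[0,0,0],-1]
    - [[0.0315,0.0075,0],[0,0,0],-1]
    - [[0.0315,0.0075,0],[0,0,0],-1]
    - [[0.0315,0.0075,0],[0,0,0],-1]
    - [[0.0315,0.0075,0],[0,0,0],-1]
    - [[0.0315,0.0075,0],[0,0,0],-1]
    - [[0.0157,0.0037,0],[0,0,0],-1]
    - [[0,0,0],[0,0,0],-1]

```text
t: 6.85
ee_pos: [0.5261, 0.1679, 0.246]
orientation: [-1.761, -2.6, 0.002]
wrist_force: [0.1, -1.0, -1.6]
width: 0.0108
grip_force: 59.3
```

```bash
python3 -c "
from h import *
_,c,s=snap('wrist','w2.png'); print(s,c)
"
```

```text
{'t': 6.85, 'joint_positions': array([3.08830189e-01, 1.80690206e-01, 5.71323300e-02, 1.44946862e+00,
       2.68649566e-04, 1.49929635e+00]), 'joint_vel': array([-0.04589191, -0.00677515,  0.00285355,  0.00350377, -0.02150623,
       -0.02678069]), 'tau': array([ 1.31809942e+00, -4.76992607e+01,  3.59105837e+01, -2.54249841e-02,
        1.80107458e-01,  2.02788468e-01]), 'ee_pos': array([0.5260682 , 0.16791915, 0.24601656]), 'orientation': array([-1.76060470e+00, -2.59997686e+00,  2.49069689e-03]), 'wrist_force': array([ 0.11936896, -1.03346353, -1.55952367]), 'ft_torque': array([-0.06569174, -0.07606363, -0.0565755 ]), 'grip_force': 59.26046133041382, 'width': 0.010801053637375914} {'fx': 355.0669790713494, 'fy': 355.0669790713494, 'cx': 311.6494787780531, 'cy': 232.4131783783093, 'k1': -0.0688346596909773, 'R': array([[ 0.92850021,  0.3713147 , -0.00357035],
       [ 0.35595835, -0.88728026,  0.29330427],
       [ 0.10574028, -0.27360397, -0.95601248]]), 't': array([-0.54897862, -0.08045   ,  0.38347827])}
```

View pics/w2.png

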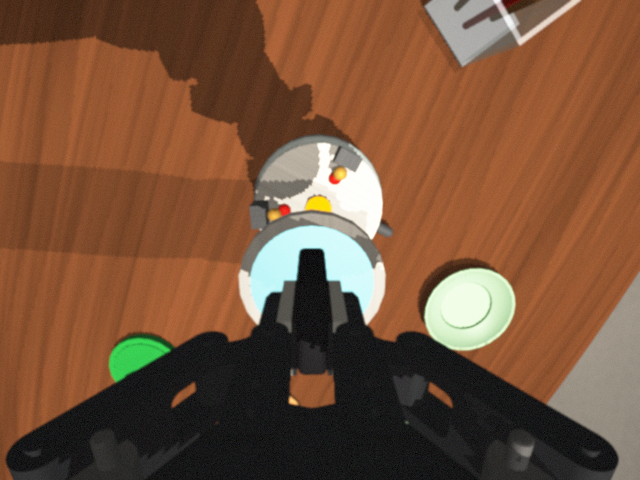

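The lamp centre is at about (318,206), partly hidden by the held lens. I'll back off 60 mm to see the whole lamp.

>>> jog_arm:
  plan:
    - [[-0.03,0,0],[0,0,0],-1]
    - [[-0.03,0,0],[0,0,0],-1]
    - [[0,0,0],[0,0,0],-1]
    - [[0,0,0],[0,0,0],-1]
    - [[0,0,0],[0,0,0],-1]

```text
t: 7.4
ee_pos: [0.5491, 0.1098, 0.2471]
orientation: [-1.767, -2.597, 0.0]
wrist_force: [0.3, 0.6, -0.9]
width: 0.0107
grip_force: 59.3
```

```bash
python3 -c "
from h import *
im,c,s=snap('wrist','w3.png'); print(s['t'],s['ee_pos'],s['orientation'])
im=cv2.imread('pics/w3.png')
cv2.imwrite('pics/crop3.png',cv2.resize(im[40:190,220:420],None,fx=4,fy=4,interpolation=cv2.INTER_CUBIC))
"
```

```text
7.4 [0.54913696 0.10981271 0.2471266 ] [-1.76666925e+00 -2.59726107e+00  3.38443854e-04]
```

View pics/crop3.png

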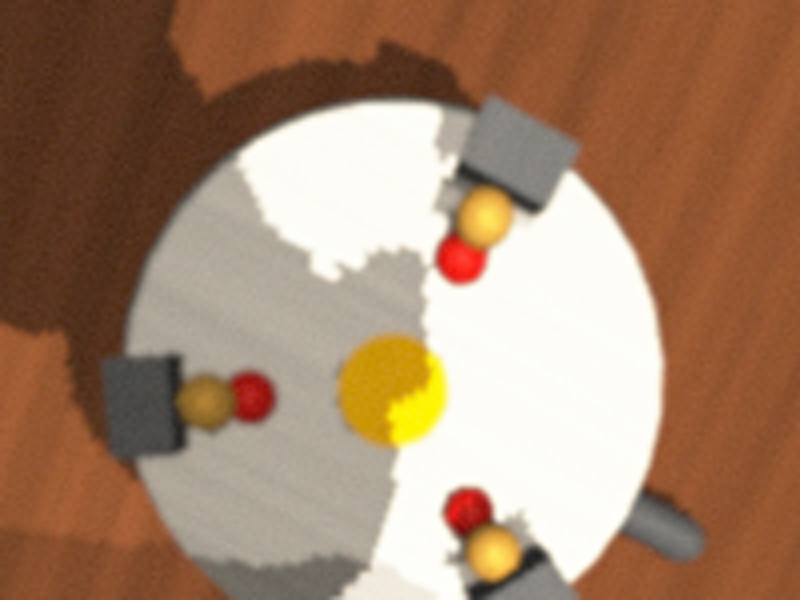

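The crop shows the pads at (461,259), (250,397) and (468,511), the balls at (485,217), (206,402) and (494,552), and the yellow centre at (393,391). I'll fit the lamp pose to these points plus those from the top view.

```bash
cat > fit.py <<'E'
from h import *
from scipy.optimize import least_squares
def proj(c,X):
    p=(np.array(c['R'])@X.T).T+np.array(c['t']); d=p[:,:2]/p[:,2:]; d=d*(1+c['k1']*(d**2).sum(1))[:,None]
    return d*[c['fx'],c['fy']]+[c['cx'],c['cy']]
W=np.array([(461,259),(250,397),(468,511),(485,217),(206,402),(494,552),(393,391)])/4+[220,40]
# same order: pads A,B,C balls A,B,C yellow; image counterparts in top picture
T=np.array([(508,201),(604,269),(618,152),(482,197),(607,287),(624,132),(577,208)],float); T[:,0]-=390
T=T/5.571+[204,230]
cw,ct=load('w3.png'),load('top0.png')
def pts(q):
    x,y,z,a=q; th=a+np.radians([0,120,240]); u=np.c_[np.cos(th),np.sin(th)]
    return np.vstack([np.c_[31*u,np.full(3,4.)],np.c_[38.5*u,np.full(3,16.5)],[[0,0,.5]]])/1e3+[x,y,z]
for name,ws in dict(wrist=(1,0),top=(0,1),both=(1,.7)).items():
    best=None
    for a in np.radians([0,30,60,90]):
        r=least_squares(lambda q:np.r_[ws[0]*(proj(cw,pts(q))-W).ravel(),ws[1]*(proj(ct,pts(q))-T).ravel()],[.527,.166,.06,a],x_scale=[.01,.01,.01,.1])
        if best is None or r.cost<best.cost: best=r
    print(name,best.x.round(4),best.cost)
    if ws[0]: print((proj(cw,pts(best.x))-W).round(1).tolist())
E
python3 fit.py
```

```text
wrist [0.5299 0.1707 0.0727 1.4692] 0.9607456600734917
[[0.3, -0.7], [-0.3, 0.2], [0.3, 0.6], [-0.2, 0.3], [0.4, 0.1], [-0.5, -0.3], [0.1, -0.2]]
top [0.5317 0.1702 0.0637 1.4673] 0.33021800215486874
both [0.53   0.1706 0.0714 1.4691] 2.4554753237724585
[[0.3, -0.4], [-0.1, 0.3], [0.3, 0.6], [-0.3, 0.6], [0.6, 0.2], [-0.6, -0.4], [0.1, -0.1]]
```

```bash
cat > chk.py <<'E'
from fit import *
from scipy.spatial.transform import Rotation as Ro
c=load('w2.png'); p=np.array([.5260682,.16791915,.24601656]); M=Ro.from_rotvec([-1.7606,-2.59998,.00249]).as_matrix()
for dx,dy in ((0,0),(.003,0)):
    th=np.linspace(0,6.283,721); C=np.c_[dx+.036*np.cos(th),dy+.036*np.sin(th),np.full(721,.013)]
    q=proj(c,p+C@M.T); print(q.min(0),q.max(0))
C[:,2]=.021; print(proj(c,p+C@M.T).min(0))
s=arm.read_state();M=Ro.from_rotvec(s['orientation']).as_matrix();print(M.T@(np.array([.530,.1706,.15])-s['ee_pos']))
E
python3 chk.py|tail -4
```

```text
[238.84288761 214.07508301] [388.49668471 350.33544038]
[238.44397885 207.57205287] [388.91887696 345.37525058]
[241.59777738 203.7090496 ]
[0.06319435 0.00450094 0.09721706]
```

>>> jog_arm:
  plan:
    - [[0.015,0.001,0],[0,0,0],-1]
    - [[0.024,0.002,0],[0,0,0],-1]
    - [[0.024,0.002,0],[0,0,0],-1]
    - [[0,0,0.03],[0,0,0],-1]
    - [[0,0,0.035],[0,0,0],-1]
    - [[0,0,0.03],[0,0,0],-1]
    - [[0,0,0.012],[0,0,0],-1]
    - [[0,0,0.005],[0,0,0],-1]
    - [[0,0,0],[0,0,0],-1]
    - [[0,0,0],[0,0,0],-1]
    - [[0,0,0],[0,0,0],-1]

```text
t: 8.55
ee_pos: [0.5317, 0.1709, 0.1369]
orientation: [1.765, 2.597, 0.003]
wrist_force: [-0.3, 0.2, -1.2]
width: 0.011
grip_force: 59.1
```

```bash
python3 -c "
from h import *
im,c,s=snap('wrist','w4.png'); print(s)
im,c,s=snap('scene','s4.png')
a=cv2.imread('pics/w4.png')[100:400,140:500];b=cv2.resize(cv2.imread('pics/s4.png')[190:290,350:490],(420,300),interpolation=cv2.INTER_CUBIC)
cv2.imwrite('pics/crop4.png',np.hstack([a,b]))
"
```

```text
{'t': 8.55, 'joint_positions': array([ 3.10944335e-01,  2.02284007e-01, -1.55699259e-01,  1.21026070e+00,
        2.93040004e-05,  1.50480292e+00]), 'joint_vel': array([-0.00153301,  0.00238325, -0.00435015, -0.00342794,  0.00010771,
       -0.00042209]), 'tau': array([ 9.57459910e-02, -4.83229887e+01,  3.50602698e+01, -1.28301355e-03,
        4.37931390e-03,  1.26296814e-03]), 'ee_pos': array([0.5317361 , 0.17089262, 0.13685767]), 'orientation': array([1.76503544, 2.59702179, 0.00318683]), 'wrist_force': array([-0.2767097 ,  0.1907007 , -1.20263771]), 'ft_torque': array([-0.03737515, -0.01110534,  0.03174616]), 'grip_force': 59.07965362071991, 'width': 0.011042347359286116}
```

View pics/crop4.png

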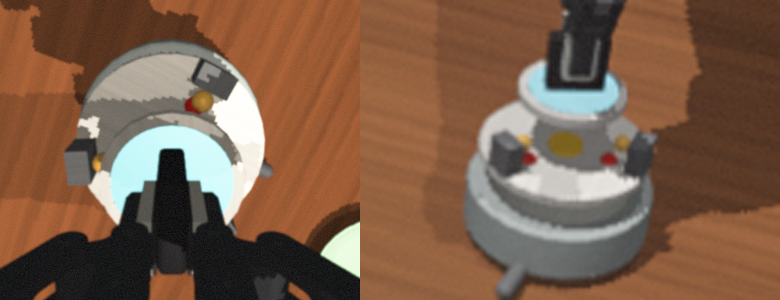

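The lens hangs above the lamp, centred as far as I can see. I'll feel my way down.

>>> jog_arm:
  plan:
    - [[0,-0.001,0.004],[0,0,0],-1]
    - [[0,0,0.004],[0,0,0],-1]
    - [[0,0,0.004],[0,0,0],-1]
    - [[0,0,0.003],[0,0,0],-1]
    - [[0,0,0.001],[0,0,0],-1]
    - [[0,0,0],[0,0,0],-1]

```text
t: 9.25
ee_pos: [0.5298, 0.1702, 0.119]
orientation: [-1.766, -2.598, 0.001]
wrist_force: [0.3, 0.8, -0.5]
width: 0.0112
grip_force: 59.1
```

>>> jog_arm:
  plan:
    - [[0,0,0.001],[0,0,0],-1]
    - [[0,0,0.001],[0,0,0],-1]
    - [[0,0,0.001],[0,0,0],-1]
    - [[0,0,0],[0,0,0],-1]

```text
t: 9.65
ee_pos: [0.5307, 0.1707, 0.1175]
orientation: [1.765, 2.597, 0.003]
wrist_force: [-1.2, 0.7, 4.5]
width: 0.0108
grip_force: 60.0
```

>>> jog_arm:
  plan:
    - [[0,0,0.001],[0,0,0],-1]
    - [[0,0,0.001],[0,0,0],-1]
    - [[0,0,0],[0,0,0],-1]

```text
t: 9.95
ee_pos: [0.5313, 0.1708, 0.1162]
orientation: [1.764, 2.596, 0.005]
wrist_force: [0.5, 0.7, 7.4]
width: 0.0111
grip_force: 60.4
```

>>> jog_arm:
  plan:
    - [[0,0,0.001],[0,0,0],-1]
    - [[0,0,0],[0,0,0],-1]

```text
t: 10.15
ee_pos: [0.5309, 0.1706, 0.1146]
orientation: [1.765, 2.597, 0.004]
wrist_force: [1.0, 1.5, 3.7]
width: 0.0111
grip_force: 59.9
```

>>> jog_arm:
  plan:
    - [[0,0,0.001],[0,0,0],-1]
    - [[0,0,0],[0,0,0],-1]

```text
t: 10.35
ee_pos: [0.5299, 0.1702, 0.112]
orientation: [-1.766, -2.598, 0.0]
wrist_force: [0.7, 1.0, -0.7]
width: 0.0114
grip_force: 59.3
```

>>> jog_arm:
  plan:
    - [[0,0,0.001],[0,0,0],-1]
    - [[0,0,0],[0,0,0],-1]

```text
t: 10.55
ee_pos: [0.5297, 0.1702, 0.1106]
orientation: [-1.765, -2.598, 0.001]
wrist_force: [1.6, 0.8, -1.8]
width: 0.0112
grip_force: 59.0
```

```bash
python3 -c "
from h import *
s=arm.read_state();print(s['ee_pos'],s['wrist_force'],s['ft_torque'],s['orientation'])
"
```

```text
[0.5296661  0.17015273 0.11059276] [ 1.62189061  0.78824208 -1.79648939] [ 0.16912727 -0.38103545  0.04985764] [-1.76547073e+00 -2.59783712e+00  1.21401989e-03]
```

>>> jog_arm:
  plan:
    - [[0,0,0.001],[0,0,0],-1]
    - [[0,0,0.001],[0,0,0],-1]
    - [[0,0,0.001],[0,0,0],-1]
    - [[0,0,0],[0,0,0],-1]

```text
t: 10.95
ee_pos: [0.5298, 0.1702, 0.1079]
orientation: [-1.766, -2.598, 0.0]
wrist_force: [0.9, 0.9, -1.8]
width: 0.0113
grip_force: 59.0
```

>>> jog_arm:
  plan:
    - [[0,0,0.001],[0,0,0],-1]
    - [[0,0,0.001],[0,0,0],-1]
    - [[0,0,0.001],[0,0,0],-1]
    - [[0,0,0],[0,0,0],-1]

```text
t: 11.35
ee_pos: [0.5298, 0.1702, 0.1049]
orientation: [-1.766, -2.598, 0.0]
wrist_force: [1.7, 0.5, -2.0]
width: 0.011
grip_force: 59.0
```

```bash
python3 -c "
from h import *
s=arm.read_state();print(s['ee_pos'],s['wrist_force'],s['ft_torque'],s['orientation'])
"
```

```text
[0.52981799 0.17019468 0.10493943] [ 1.67246693  0.51827042 -2.04707839] [ 0.19328041 -0.33105332  0.00614057] [-1.76569957e+00 -2.59818948e+00  4.78593981e-04]
```

>>> jog_arm:
  plan:
    - [[0,0,0.001],[0,0,0],-1]
    - [[0,0,0.001],[0,0,0],-1]
    - [[0,0,0],[0,0,0],-1]

```text
t: 11.65
ee_pos: [0.5295, 0.1701, 0.1024]
orientation: [-1.765, -2.598, 0.002]
wrist_force: [1.1, 1.7, -6.3]
width: 0.0113
grip_force: 58.4
```

>>> jog_arm:
  plan:
    - [[0,0,0.001],[0,0,0],-1]
    - [[0,0,0],[0,0,0],-1]

```text
t: 11.85
ee_pos: [0.5295, 0.1701, 0.1017]
orientation: [-1.766, -2.598, 0.002]
wrist_force: [-0.1, 0.4, -6.5]
width: 0.0112
grip_force: 58.5
```

>>> jog_arm:
  plan:
    - [[0,0,0.001],[0,0,0],-1]
    - [[0,0,0],[0,0,0],-1]

```text
t: 12.05
ee_pos: [0.5298, 0.1702, 0.1017]
orientation: [1.766, 2.598, 0.0]
wrist_force: [-2.3, -0.6, 0.5]
width: 0.0113
grip_force: 59.4
```

>>> jog_arm:
  plan:
    - [[0,0,0.001],[0,0,0],-1]
    - [[0,0,0],[0,0,0],-1]

```text
t: 12.25
ee_pos: [0.5303, 0.1704, 0.1016]
orientation: [1.765, 2.598, 0.002]
wrist_force: [-2.8, -0.8, 5.4]
width: 0.0107
grip_force: 60.3
```

>>> jog_arm:
  plan:
    - [[0,0,0.001],[0,0,0],-1]
    - [[0,0,0],[0,0,0],-1]
    - [[0,0,0],[0,0,0],-1]

```text
t: 12.55
ee_pos: [0.5307, 0.1705, 0.1015]
orientation: [1.765, 2.597, 0.004]
wrist_force: [-3.1, -0.4, 10.3]
width: 0.0108
grip_force: 61.1
```

```bash
python3 -c "
from h import *
s=arm.read_state();print(s['ee_pos'],s['wrist_force'],s['ft_torque'],s['orientation'])
"
```

```text
[0.53065033 0.17049321 0.10147376] [-3.12468697 -0.37757577 10.26390817] [-0.12675045  0.8562334  -0.03258021] [1.76483782 2.59680555 0.00383231]
```

>>> jog_arm:
  plan:
    - [[0,0,0.001],[0,0,0],-1]
    - [[0,0,0],[0,0,0],-1]

```text
t: 12.75
ee_pos: [0.531, 0.1706, 0.1014]
orientation: [1.764, 2.596, 0.005]
wrist_force: [-3.2, -1.0, 15.0]
width: 0.0106
grip_force: 61.8
```

>>> jog_arm:
  plan:
    - [[0,0,-0.001],[0,0,0],-1]
    - [[0,0,-0.001],[0,0,0],-1]
    - [[0,0,-0.001],[0,0,0],-1]
    - [[0,0,0],[0,0,0],-1]

```text
t: 13.15
ee_pos: [0.5305, 0.1704, 0.1016]
orientation: [1.765, 2.598, 0.002]
wrist_force: [0.7, 0.9, 2.8]
width: 0.0108
grip_force: 59.6
```

>>> jog_arm:
  plan:
    - [[0,0,0],[0,0,0],-0.6]
    - [[0,0,0],[0,0,0],-0.5]
    - [[0,0,0],[0,0,0],-0.4]
    - [[0,0,0],[0,0,0],-0.3]
    - [[0,0,0],[0,0,0],-0.3]
    - [[0,0,0],[0,0,0],-0.3]

```text
t: 13.75
ee_pos: [0.5299, 0.1702, 0.1013]
orientation: [1.766, 2.598, -0.0]
wrist_force: [-0.7, -0.8, -1.3]
width: 0.03
grip_force: 0.0
```

>>> jog_arm:
  plan:
    - [[0,0,-0.005],[0,0,0],-0.3]
    - [[0,0,-0.02],[0,0,0],-0.3]
    - [[0,0,-0.03],[0,0,0],-0.3]
    - [[0,0,-0.04],[0,0,0],-0.3]
    - [[-0.03,0,-0.04],[0,0,0],-0.3]
    - [[-0.04,0,0],[0,0,0],-0.3]
    - [[-0.04,0,0],[0,0,0],-0.3]
    - [[0,0,0],[0,0,0],-0.3]
    - [[0,0,0],[0,0,0],-0.3]

```text
t: 14.65
ee_pos: [0.5706, 0.0672, 0.2365]
orientation: [-1.768, -2.596, -0.0]
wrist_force: [0.1, -0.6, -0.3]
width: 0.0298
grip_force: 0.0
```

```bash
python3 -c "
from h import *
_,c,s=snap('wrist','w5.png'); print(s['ee_pos'],s['t'],s['wrist_force'])
_,c,s=snap('scene','s5.png')
b=cv2.resize(cv2.imread('pics/s5.png')[190:290,350:490],(420,300),interpolation=cv2.INTER_CUBIC)
a=cv2.resize(cv2.imread('pics/w5.png')[20:220,200:440],(360,300),interpolation=cv2.INTER_CUBIC)
cv2.imwrite('pics/crop5.png',np.hstack([a,b]))
"
```

```text
[0.57055289 0.06721788 0.23645754] 14.65 [ 0.07812766 -0.56431866 -0.32144521]
```

View pics/crop5.png

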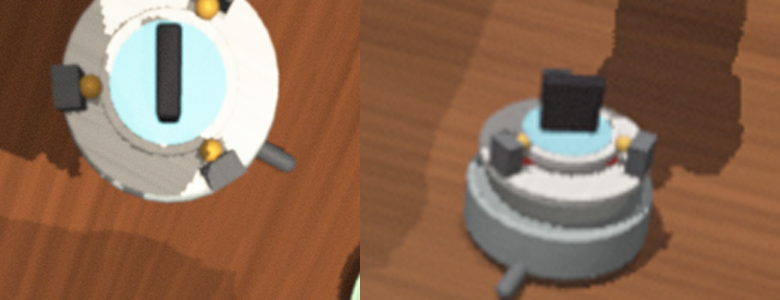

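The lens sits flat in the lamp and all three brass balls overlie its rim, in both the wrist and scene views.

```bash
python3 -c "
from bench import arm
print(arm.job_done())"
```

```text
the job is handed in; nothing more can be done
None
```

The glass cover is in the lamp on its rest pads with all three catches over its rim; the highest push I read was 15 N, and I let go and handed in at about 15 s without going near the saucers, holder or spoon.

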